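# Draw the beaker's tray out of the sample deck and lock it there

### The job

The beaker on the sample deck is needed next, so bring out its tray without gripping or lifting anything: with a fingertip, draw the deck's locking slide fully out by the upright tab at its end, hook the fingertip behind the front lip of the tray on which the beaker stands and draw that tray steadily out along its rails to its stop, then push the locking slide fully in again so that the trays are locked. The beaker and the other ware must stay standing on their trays and must not be touched, the other two trays stay home, and the things lying round the deck stay where they are.

Things in the scene. Friction and masses are not known exactly. Their poses are not given: they have to be found in the camera images.
- deck: Sample deck fixed on the worktop: grey base 200 (x) by 366 (y) by 8 mm with three white sliding trays side by side and a locking slide crossing under them. Origin: centre of the underside, on the worktop. x points to its back (trays come out along -x, toward the robot), y to its left. Tray centre lines: y = +0.081 (left), -0.025 (middle), -0.131 (right). Its back stop bar is 34 mm high.
- tray_left (a joint): How far the left tray is drawn out: 0 = home, 0.090 m = out at its stop. The trays are alike: 152 mm long, 74 wide, 0.25 kg plus ware, sliding friction about 1.2 N; unlocked they stay where they are left.
- tray_middle (a joint): The same for the middle tray. At home a tray runs from deck x = -0.067 (outside of its lip) to +0.085; along its left (+y) side is a 12 mm wide notched flange, 22 mm above the worktop.
- tray_right (a joint): The same for the right tray.
- lip_left (a point): Middle of the top edge of the left tray's front lip: an upright wall across the tray's front, 74 mm wide, 6 mm thick, top 49 mm above the worktop. Behind it (deck +x) is a free space 43 mm long, 68 mm wide for a fingertip; heights above the worktop: floor 17 mm, side walls and rear cross wall 30 mm.
- lip_middle (a point): The same for the middle tray. Behind the cross wall stands the ware, its centre about 100 mm behind the lip.
- lip_right (a point): The same for the right tray.
- lock_slide (a joint): Locking slide: 0 = fully in, trays locked (start); 0.016 m = fully out to the deck's left (+y), trays free. Friction about 2 N; it stays where it is left. Its three upright 8 mm pins enter notches in the trays' flanges; the notches serve home and fully out with 3 mm of play, so it goes in only when every tray is within 3 mm of home or of its stop.
- lock_tab (a point): Middle of the top edge of the locking slide's upright tab: black plate 34 mm wide (deck x), 6 mm thick (deck y), its top 48 mm above the worktop, at deck x = -0.030, y = +0.188 when locked. Inner (-y) side: free for 50 mm when locked, up to the left tray's flange (22 mm high), except a pin 27 mm high 59 mm from the tab's middle; guides below are 15 mm high. The outer side is free.
- beaker: Clear beaker, 52 mm wide, 68 mm tall, open at the top, 0.055 kg, loose on one of the three trays (which one varies). Origin: centre of its underside, 18 mm above the worktop, z up.
- dish: Flat covered petri dish, 62 mm wide, 16 mm tall, loose on another tray. Origin: centre of its underside.
- bottle: Screw-cap reagent bottle, 56 mm wide, 110 mm tall, loose on the remaining tray. Origin: centre of its underside.
- pipette: Hand pipette lying on the worktop to the right of the deck, 224 mm long, 27 mm high. Leave alone. Origin: centre of its underside.
- timer: Small countdown timer lying on the worktop in front of the deck, 66 x 62 x 17 mm. Leave alone. Origin: centre of its underside.
- marker: Marker pen lying on the worktop in front of the deck, 116 mm long, 12 mm thick. Leave alone. Origin: centre of its underside.

How it is judged:
By the outcome, as a careful person would: the job done as asked, in the order asked, and still so for the second after the job is handed in, with the robot touching nothing.
It also fails if it takes over 56 s, if anything falls off the work surface, if the arm or the gripper's body presses on something with over 40 N, if the wrist force passes 120 N, or if a joint passes its speed limit or range.

### The arm

A 6-joint arm with a two-finger parallel gripper is mounted at the origin on a cart in front of the work surface, level with it; the furniture and walls round the work are solid. World frame = base frame: x ahead of the robot, y to its left, z up, the work surface at z = 0. Lengths are in m, angles in rad, forces in N, time in s.
With the tool pointing down it reaches from about 0.35 to 0.8 m from the base axis. Payload 7.3 kg.
Tool frame: the origin (TCP) lies midway between the tips of the shut fingers; the grasp point (between the pads) lies bot.grip_depth behind it (bot.grip_depth is the distance from the TCP to the grasp point, in m); z points along the fingers, y is the line along which they close (so a half turn about z gives the same grasp; the last joint's range is limited). The gripper opens to 85 mm and grips with 20 to 120 N. Pads are 22 mm wide; open, the fingers measure 114 mm over their backs; the gripper's body (76 mm by 85 mm) begins 54 mm behind the grasp point. The pads swing forward as they close: fully open they stand 13 mm farther back than shut.
Start: joints at [-1.438, 0.342, 1.524, -0, 1.275, -0.146], TCP at [0.145, -0.505, 0.231] pointing down, gripper open.
Joint ranges: [-2.53, 2.53], [-0.77, 2.02], [0.04, 2.7], [-1, 4.14], [0.28, 2.66], [-3.11, 3.11]. Speed limits (rad/s): [2.57, 2.57, 3.14, 3.14, 3.14, 3.14].

### API

Orientations are given as a rotation vector (axis times angle).
In Python, from rig import bot, workorder, get_image, get_state gives the robot as it stands (bot), with the cameras as plain functions, the job (workorder) and the readings as plain functions.
- The arm moves only by the shell command python3 nudge.py FILE [FORCE], which reads ROWS from the file FILE. ROWS is a JSON object whose key "rows" holds a list of rows, 1 to 5 of them, each of 5 numbers: the finger opening in m, then dx, dy, dz in shares of 0.3 m (1.0 is 0.3 m), then a turn about the tool's z in shares of 4 rad (1.0 is 4 rad); each row shifts and turns the commanded pose from where the row before left it, along the tool's axes as they then stand; what a row does not reach is not made up. A row lasts 1/10 s, in which the tool goes at most 0.05 m and 0.15 rad, less where a joint would pass 70% of its speed; a pose out of reach is approached as far as the arm can. The fingers move at their own pace and stop on an object; FORCE is the grip in N (left out, the last holds). Time passes only in rows, so rows that do not move let the fingers close. It prints the time, the measured TCP pose, the force, the opening and the grip force at its end. No shift or turn number may pass 1 either way. Input that does not fit is refused with a message, and nothing moves.
- get_state(): the state, without advancing time (a new reading comes with each control period).
- get_image(name): name is "scene" or "top"; returns a dict with "image" (480x640x3 uint8, red, green, blue), "K" (3x3 intrinsics, pixels), "rvec" (rotation vector, rad) and "tvec" (3), from world to camera coordinates, as OpenCV has them. Camera axes: x right, y down, z forward; pixel columns grow to the right and rows downward; lengths in m; the calibration is good to about 2 mm. A picture is of the moment at which its call begins. There is no depth.
- workorder.close_job(): hands the job in; it is judged then, once.
The state is a dict: "t": time; "joints": joint angles; "joint_vel": joint speeds; "joint_torque": joint torques, N m; "tcp_pos": TCP position; "ee_rot": TCP orientation; "force": force on the tool from outside, world axes, zero at the start; "torque": the same for the moment, N m; "grip_width": finger opening in m; "finger_force": force on a finger pad.
Only numpy, scipy, OpenCV 4.12 (cv2) and the standard library are available. Lean on these libraries where they do the work, as an engineer would, in place of code of your own. Each camera call takes 0.05 s, during which the arm holds its last target. There are 200 camera calls.

## Working session

There is one attempt and no reset: what is moved stays moved. The work goes in short steps, Python scripts to look and compute and a shell command to move; the robot and the scene stay as the last step left them, time stands still between calls to the robot, and variables do not carry over. Pictures are saved under pics/ and viewed, at most 10 in all, crops included, and the job is handed in when it is done.

```bash
ls; mkdir -p pics; python3 - <<'E'
from rig import bot, workorder, get_image, get_state
import cv2
for n in("scene","top"):
    d=get_image(n); cv2.imwrite(f"pics/{n}0.png",d["image"][:,:,::-1]); print(n,d["K"].tolist(),d["rvec"],d["tvec"])
s=get_state(); print(s["t"],s["tcp_pos"],s["ee_rot"],s["grip_width"],bot.grip_depth)
E
```

```text
nudge.py
pics
rig.py
scene [[580.2990216012015, 0.0, 310.4208535562951], [0.0, 580.2990216012015, 238.63798203605785], [0.0, 0.0, 1.0]] [ 2.15097838 -0.8650629   0.38177255] [-0.48498662  0.23842571  1.31128255]
top [[457.3708564947398, 0.0, 313.5770709768587], [0.0, 457.3708564947398, 244.93761749153137], [0.0, 0.0, 1.0]] [ 2.18890565 -2.14545312  0.10360495] [-0.13549709  0.52916477  0.95410841]
0.1 [ 0.1444425  -0.50436261  0.23069372] [-3.10971568e+00 -4.36287156e-01  1.06680723e-05] 0.08536371320678693 0.0187
```

View pics/top0.png

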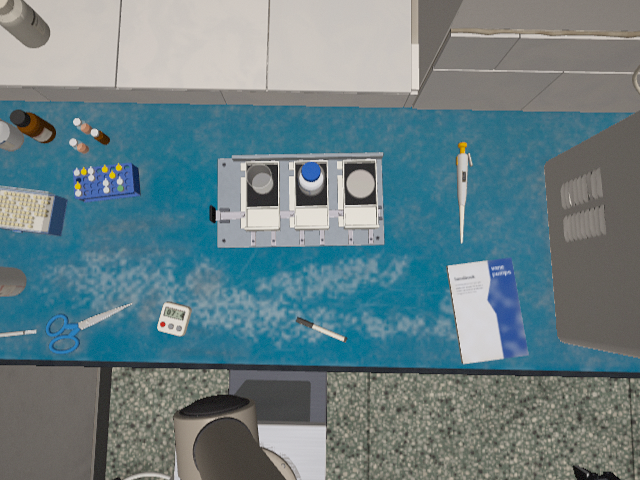

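View pics/scene0.png

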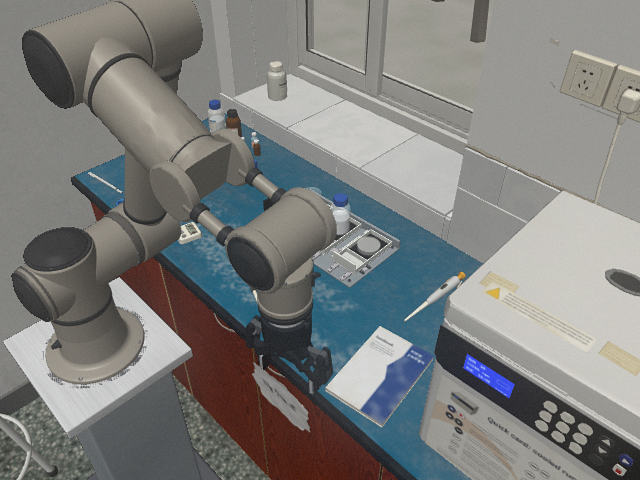

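The top view shows the beaker on the left tray (260,178), the bottle on the middle one and the dish on the right. The tab is at (213,214). The scene view is partly blocked by the arm. I'll zoom in on the deck.

```bash
cat > h.py <<'E'
import numpy as np,cv2
from rig import bot, workorder, get_image, get_state
def cast(d,uv,z):
    R=cv2.Rodrigues(np.array(d["rvec"]))[0];c=-R.T@np.array(d["tvec"])
    r=R.T@np.linalg.inv(d["K"])@np.array([uv[0],uv[1],1.]);return c+r*(z-c[2])/r[2]
def proj(d,p): return cv2.projectPoints(np.array(p,float).reshape(-1,3),np.array(d["rvec"]),np.array(d["tvec"]),np.array(d["K"]),None)[0][:,0]
E
python3 - <<'E'
from h import *
d=get_image("top")
cv2.imwrite("pics/c1.png",cv2.resize(d["image"][145:255,200:395,::-1],None,fx=4,fy=4,interpolation=cv2.INTER_CUBIC))
for uv,z in(((219,246),.008),((383,246),.008),((383,154),.034),((213,214),.048),((262,208),.049)): print(uv,cast(d,uv,z).round(4))
E
```

```text
(219, 246) [0.5272 0.0819 0.008 ]
(383, 246) [ 0.5343 -0.2763  0.008 ]
(383, 154) [ 0.7322 -0.2715  0.034 ]
(213, 214) [0.5911 0.0888 0.048 ]
(262, 208) [ 0.6057 -0.0145  0.049 ]
```

View pics/c1.png

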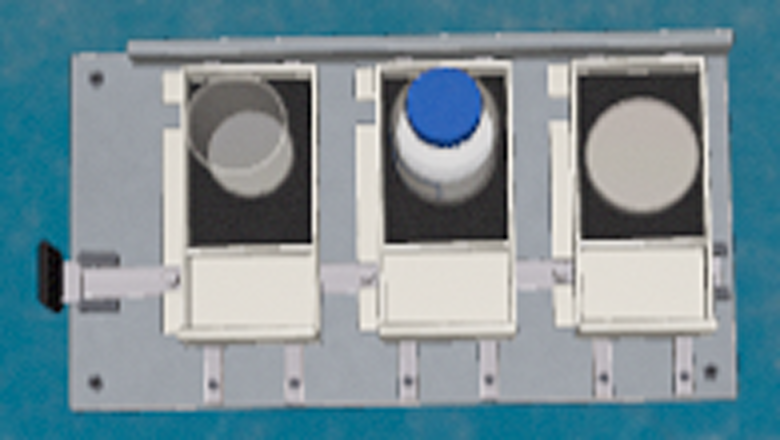

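The crop shows the deck's front-left corner at crop (71,410), front-right at (737,399) and back-left at (72,53). The tab is at about (50,276) and the left lip at about y=333, from x=180 to 318. Next I fit the deck pose.

```bash
cat >> h.py <<'E'
def c2i(x,y): return (200+(x+.5)/4-.5,145+(y+.5)/4-.5)
E
python3 - <<'E'
from h import *
d=get_image("top")
im=[cast(d,c2i(*p),.008)[:2] for p in((71,410),(737,399),(72,53))]
dk=np.array([[-.1,.183],[-.1,-.183],[.1,.183]])
P=np.array(im)
print(P,np.linalg.norm(P[0]-P[1]),np.linalg.norm(P[0]-P[2]))
Q=P-P.mean(0);D=dk-dk.mean(0)
th=np.arctan2((D[:,0]*Q[:,1]-D[:,1]*Q[:,0]).sum(),(D*Q).sum())
R=np.array([[np.cos(th),-np.sin(th)],[np.sin(th),np.cos(th)]]);o=P.mean(0)-R@dk.mean(0)
print("th",th,"o",o,"res",(R@dk.T).T+o-P)
np.save("deck.npy",[*o,th])
for n,p in dict(tab=(-.03,.188,.048),tabF=(-.047,.188,.048),tabB=(-.013,.188,.048),lipL=(-.067,.081+.037,.049),lipR=(-.067,.081-.037,.049),lipr=(-.067,-.131-.037,.049),cornerbr=(.1,-.183,.008)).items():
    w=[*(R@np.array(p[:2])+o),p[2]];u=proj(d,w)[0]
    print(n,np.round(w,4),"crop",((u-[200,145]+.5)*4-.5).round(0))
# tool yaw
T=cv2.Rodrigues(np.array(get_state()["ee_rot"]))[0];print(T.round(3))
E
```

```text
[[ 0.5246591   0.08532332]
 [ 0.53791097 -0.2781589 ]
 [ 0.72440387  0.09304472]] 0.3637237056723493 0.19989395527385823
th 0.03574687587899574 o [ 0.63115011 -0.09303334] res [[ 1.46146708e-05  9.52502909e-04]
 [-1.56688463e-04 -1.33146065e-03]
 [ 1.42073792e-04  3.78957737e-04]]
tab [0.5945 0.0938 0.048 ] crop [ 44. 271.]
tabF [0.5775 0.0932 0.048 ] crop [ 44. 303.]
tabB [0.6114 0.0944 0.048 ] crop [ 45. 239.]
lipL [0.56   0.0225 0.049 ] crop [176. 338.]
lipR [ 0.5626 -0.0515  0.049 ] crop [317. 336.]
lipr [ 0.5702 -0.2633  0.049 ] crop [721. 329.]
cornerbr [ 0.7376 -0.2723  0.008 ] crop [728.  42.]
[[ 0.961  0.275 -0.   ]
 [ 0.275 -0.961  0.001]
 [ 0.    -0.001 -1.   ]]
```

Units first: shifts go in shares of 0.3 m and turns go in shares of 4 rad. So 0.1215 rad / 4 = 0.0304.

```bash
cat >> h.py <<'E'
def rel(*tg):
    s=get_state();o=np.load("deck.npy");th=o[2]
    R=np.array([[np.cos(th),-np.sin(th),0],[np.sin(th),np.cos(th),0],[0,0,1]]);O=np.array([o[0],o[1],0])
    T=cv2.Rodrigues(np.array(s["ee_rot"]))[0]
    print("t",round(s["t"],2),"deck tcp",(R.T@(s["tcp_pos"]-O)).round(4),"yawerr(turn)",round(np.arctan2(T[1,0],T[0,0])-th,4),"F deck",(R.T@s["force"]).round(2))
    for g in tg: print(g,"tool delta",(T.T@(R@np.array(g)+O-s["tcp_pos"])).round(4))
E
echo '{"rows": [[0,0,0,0,0.0304],[0,0,0,0,0.0304],[0,0,0,0,0],[0,0,0,0,0],[0,0,0,0,0]]}' > m.json && python3 nudge.py m.json 40
python3 -c "
from h import *
rel((-.03,.16,.2))"
```

```text
t: 0.7
tcp_pos: [0.1445, -0.5047, 0.2313]
ee_rot: [-3.141, -0.06, 0.0]
force: [0.0, -0.8, -0.6]
grip_width: 0.0123
finger_force: 0.0
t 0.7 deck tcp [-0.5011 -0.394   0.2313] yawerr(turn) 0.0024 F deck [ 0.02 -0.79 -0.56]
(-0.03, 0.16, 0.2) tool delta [ 0.4724 -0.5529  0.0313]
```

Scaled: -0.035 m / 0.3 = -0.1167, 0.03 m / 0.3 = 0.1.

```bash
echo '{"rows": [[0,0.1,-0.1167,0,0],[0,0.1,-0.1167,0,0],[0,0.1,-0.1167,0,0],[0,0.1,-0.1167,0,0],[0,0.1,-0.1167,0,0]]}' > m.json && python3 nudge.py m.json && echo '{"rows": [[0,0.1,-0.1167,0,0],[0,0.1,-0.1167,0,0],[0,0.1,-0.1167,0,0],[0,0.1,-0.1167,0,0],[0,0.1,-0.1167,0,0]]}' > m.json && python3 nudge.py m.json
echo '{"rows": [[0,0.1,-0.1167,0,0],[0,0.1,-0.1167,0,0],[0,0.1,-0.1167,0,0],[0,0.1,-0.1167,0,0],[0,0,0,0,0]]}' > m.json && python3 nudge.py m.json
python3 -c "
from h import *
rel((-.03,.16,.1),(-.03,.16,.03))"
```

```text
t: 1.2
tcp_pos: [0.2889, -0.323, 0.2315]
ee_rot: [3.141, 0.058, 0.001]
force: [-0.1, -0.3, 0.3]
grip_width: -0.0006
finger_force: 0.0
t: 1.7
tcp_pos: [0.4328, -0.1426, 0.2316]
ee_rot: [3.14, 0.059, 0.001]
force: [0.6, -1.6, 0.2]
grip_width: 0.0003
finger_force: 0.0
t: 2.2
tcp_pos: [0.549, 0.0042, 0.2308]
ee_rot: [-3.14, -0.067, -0.002]
force: [0.4, -0.6, -0.2]
grip_width: 0.0001
finger_force: 0.0
t 2.2 deck tcp [-0.0786  0.1001  0.2308] yawerr(turn) 0.0067 F deck [ 0.4  -0.6  -0.16]
(-0.03, 0.16, 0.1) tool delta [ 0.0489 -0.0594  0.1309]
(-0.03, 0.16, 0.03) tool delta [ 0.0488 -0.0593  0.2009]
```

Scaled: 0.045 m / 0.3 = 0.15, 0.04 m / 0.3 = 0.1333, 0.003 rad / 4 = 0.0008.

```bash
echo '{"rows": [[0,0.08,-0.1,0,0.0008],[0,0.08,-0.1,0,0],[0,0,0,0.15,0],[0,0,0,0.15,0],[0,0,0,0.1333,0]]}' > m.json && python3 nudge.py m.json && echo '{"rows": [[0,0,0,0,0],[0,0,0,0,0]]}' > m.json && python3 nudge.py m.json
python3 - <<'E'
from h import *
rel((-.03,.16,.03))
a=get_image("top")["image"][145:255,180:335,::-1]
b=get_image("scene")["image"][150:300,200:400,::-1]
a=cv2.resize(a,(620,440),interpolation=2)
cv2.imwrite("pics/d.png",a);cv2.imwrite("pics/e.png",cv2.resize(b,(800,600),interpolation=2))
E
```

```text
t: 2.7
tcp_pos: [0.592, 0.0614, 0.0994]
ee_rot: [3.141, 0.055, -0.001]
force: [0.3, -1.1, 0.0]
grip_width: 0.0
finger_force: 0.0
t: 2.9
tcp_pos: [0.5928, 0.0611, 0.1019]
ee_rot: [3.141, 0.052, -0.001]
force: [0.4, 0.2, 0.9]
grip_width: 0.0
finger_force: 0.0
t 2.9 deck tcp [-0.0328  0.1555  0.1019] yawerr(turn) -0.0025 F deck [0.44 0.2  0.92]
(-0.03, 0.16, 0.03) tool delta [ 0.0028 -0.0046  0.0719]
```

View pics/e.png

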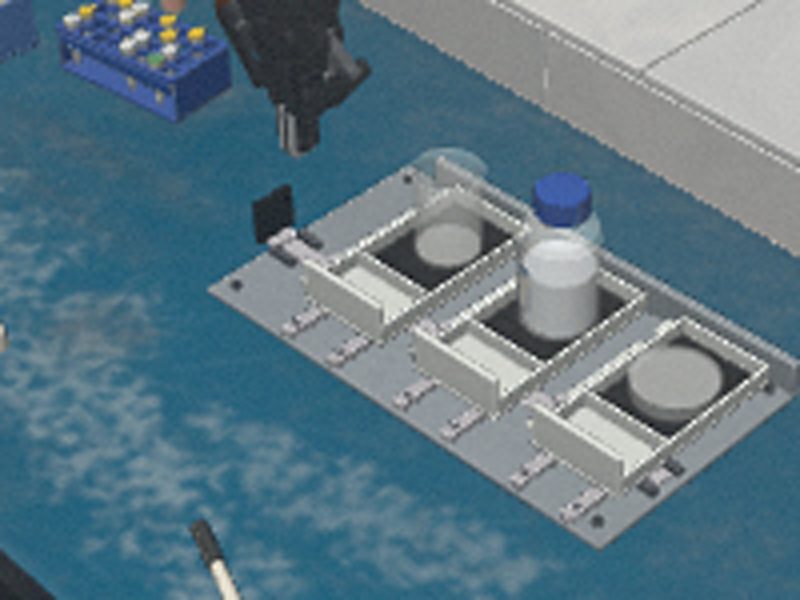

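The scene crop shows the fingertip above the tab's inner side, with the tab at crop (272,215). Everything matches the fitted pose, so I lower the finger.

Scaled: 0.025 m / 0.3 = 0.0833, -0.0045 m / 0.3 = -0.015.

```bash
echo '{"rows": [[0,0.01,-0.015,0.0667,0],[0,0,0,0.0833,0],[0,0,0,0.0667,0],[0,0,0,0.0167,0],[0,0,0,0,0]]}' > m.json && python3 nudge.py m.json
python3 -c "
from h import *
d=get_image('scene')
o=np.load('deck.npy');th=o[2];R=np.array([[np.cos(th),-np.sin(th)],[np.sin(th),np.cos(th)]])
for p in((-.047,.188,.048),(-.013,.188,.048),(-.064,.081,.049)):print(p,(proj(d,[*(R@p[:2]+o[:2]),p[2]])[0]-[200,150])*4)
rel()"
echo '{"rows": [[0,0,-0.0133,0,0],[0,0,-0.0133,0,0],[0,0,-0.0133,0,0],[0,0,-0.0133,0,0],[0,0,0,0,0]]}' > m.json && python3 nudge.py m.json
python3 -c "
from h import *
rel()"
```

```text
t: 3.5
tcp_pos: [0.5963, 0.066, 0.0326]
ee_rot: [3.141, 0.052, 0.003]
force: [-0.2, 0.2, 0.2]
grip_width: -0.0001
finger_force: 0.0
(-0.047, 0.188, 0.048) [254.3996008  203.10741976]
(-0.013, 0.188, 0.048) [289.97731622 182.02685755]
(-0.064, 0.081, 0.049) [342.41834574 279.88128955]
t 3.55 deck tcp [-0.0288  0.1602  0.0331] yawerr(turn) -0.0029 F deck [-0.17  0.04 -0.03]
t: 4.05
tcp_pos: [0.5952, 0.0828, 0.0316]
ee_rot: [3.141, 0.052, 0.001]
force: [0.6, 0.1, -0.2]
grip_width: -0.0003
finger_force: 0.0
t 4.05 deck tcp [-0.0297  0.177   0.0316] yawerr(turn) -0.0023 F deck [ 0.62  0.04 -0.22]
```

Scaled: -0.003 m / 0.3 = -0.01.

```bash
for i in 1; do echo '{"rows": [[0,0,-0.01,0,0],[0,0,-0.01,0,0],[0,0,0,0,0]]}' > m.json && python3 nudge.py m.json; done; python3 -c "
from h import *
rel()
a=get_image('scene')['image'][160:260,220:353,::-1]
cv2.imwrite('pics/f.png',cv2.resize(a,(798,600),interpolation=2))"
```

```text
t: 4.35
tcp_pos: [0.5947, 0.0885, 0.0312]
ee_rot: [-3.141, -0.052, 0.0]
force: [0.4, 0.6, 0.8]
grip_width: -0.0001
finger_force: 0.1
t 4.35 deck tcp [-0.0299  0.1827  0.0312] yawerr(turn) -0.0028 F deck [0.4  0.62 0.83]
```

View pics/f.png

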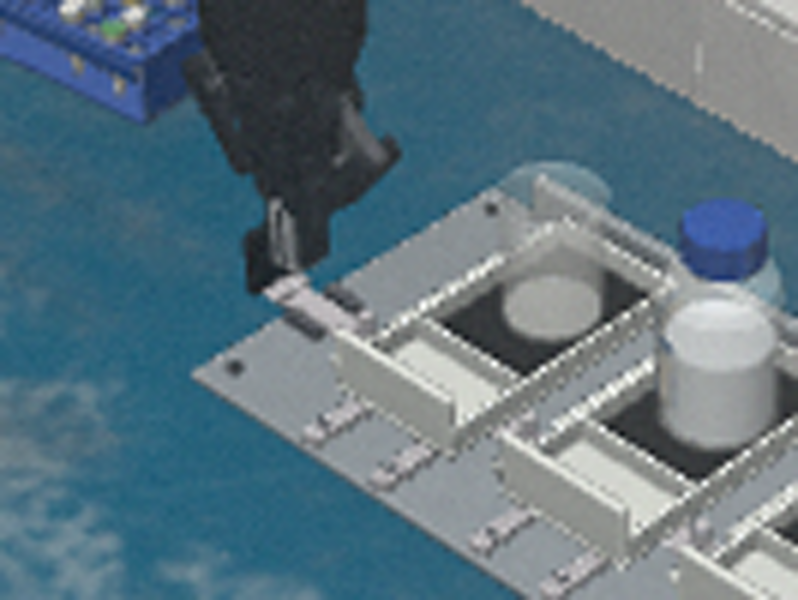

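The tab is now against the fingertip at crop (255,258) and the slide seems to be moving. I keep pushing until I feel the stop.

Scaled: -0.003 m / 0.3 = -0.01, -0.002 m / 0.3 = -0.0067.

```bash
echo '{"rows": [[0,0,-0.01,0,0],[0,0,-0.0067,0,0],[0,0,0,0,0]]}' > m.json && python3 nudge.py m.json; python3 -c "
from h import *
rel()"; echo '{"rows": [[0,0,-0.01,0,0],[0,0,-0.0067,0,0],[0,0,0,0,0]]}' > m.json && python3 nudge.py m.json; python3 -c "
from h import *
rel()"
```

```text
t: 4.7
tcp_pos: [0.5944, 0.0933, 0.0311]
ee_rot: [3.141, 0.052, -0.001]
force: [-0.3, -1.6, 0.2]
grip_width: 0.0001
finger_force: 0.8
t 4.7 deck tcp [-0.03    0.1875  0.0311] yawerr(turn) -0.0027 F deck [-0.32 -1.59  0.16]
t: 5.0
tcp_pos: [0.5944, 0.0938, 0.0311]
ee_rot: [3.135, 0.052, -0.002]
force: [-0.6, -20.3, 0.2]
grip_width: 0.0003
finger_force: 10.3
t 5.0 deck tcp [-0.03    0.188   0.0311] yawerr(turn) -0.0025 F deck [ -1.29 -20.29   0.25]
```

Scaled: -0.045 m / 0.3 = -0.15, 0.012 m / 0.3 = 0.04.

```bash
echo '{"rows": [[0,0,0.04,0,0],[0,0,0,-0.15,0],[0,0,0,-0.15,0],[0,0,0,0,0]]}' > m.json && python3 nudge.py m.json; python3 -c "
from h import *
rel((-.04,.081,.12),(-.04,.081,.03))
d=get_image('top')
cv2.imwrite('pics/g.png',cv2.resize(d['image'][145:255,190:345,::-1],(620,440),interpolation=2))"
```

```text
t: 5.4
tcp_pos: [0.5985, 0.0866, 0.1278]
ee_rot: [-3.14, -0.051, -0.019]
force: [0.7, 0.1, 0.0]
grip_width: -0.0
finger_force: 0.0
t 5.4 deck tcp [-0.0262  0.1807  0.1278] yawerr(turn) -0.0031 F deck [0.73 0.1  0.  ]
(-0.04, 0.081, 0.12) tool delta [-0.0136  0.0997  0.0075]
(-0.04, 0.081, 0.03) tool delta [-0.0147  0.0998  0.0975]
```

View pics/g.png

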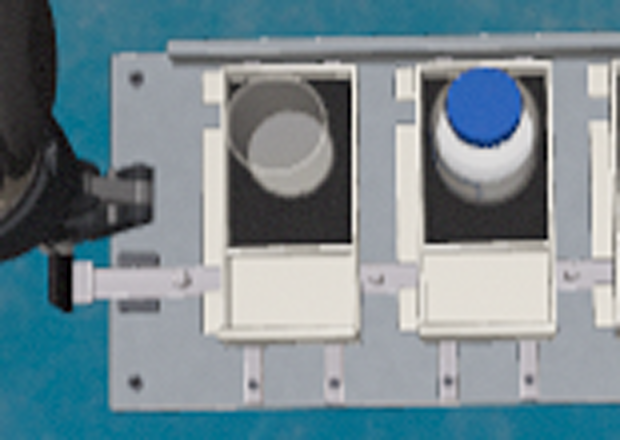

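The pin at crop (183,281) is clear of the flange, which starts at x≈205, so the slide is fully out and the trays are free. I move over the left tray's pocket.

Scaled: 0.04 m / 0.3 = 0.1333, 0.02 m / 0.3 = 0.0667.

```bash
echo '{"rows": [[0,-0.0233,0.1333,0,0],[0,-0.0233,0.1333,0,0],[0,0,0.0667,0,0],[0,0,0,0,0],[0,0,0,0,0]]}' > m.json && python3 nudge.py m.json; python3 -c "
from h import *
rel((-.04,.081,.03))"
```

```text
t: 5.95
tcp_pos: [0.5836, -0.014, 0.1203]
ee_rot: [-3.14, -0.05, 0.002]
force: [0.5, -0.3, -0.9]
grip_width: 0.0003
finger_force: 0.0
t 5.95 deck tcp [-0.0447  0.0807  0.1203] yawerr(turn) -0.004 F deck [ 0.47 -0.31 -0.93]
(-0.04, 0.081, 0.03) tool delta [ 0.0048 -0.0002  0.0903]
```

Scaled: 0.025 m / 0.3 = 0.0833, 0.02 m / 0.3 = 0.0667.

```bash
echo '{"rows": [[0,0.0133,0,0.0667,0],[0,0,0,0.0833,0],[0,0,0,0.0667,0],[0,0,0,0.05,0],[0,0,0,0.03,0]]}' > m.json && python3 nudge.py m.json;echo '{"rows": [[0,0,0,0,0]]}' > m.json && python3 nudge.py m.json; python3 -c "
from h import *
rel((-.04,.081,.03))"
```

```text
t: 6.45
tcp_pos: [0.5871, -0.0124, 0.0304]
ee_rot: [-3.14, -0.054, 0.004]
force: [0.1, -0.1, -0.5]
grip_width: -0.0
finger_force: 0.0
t: 6.55
tcp_pos: [0.5871, -0.0128, 0.0308]
ee_rot: [-3.14, -0.053, 0.005]
force: [0.0, 0.4, 0.1]
grip_width: 0.0001
finger_force: 0.0
t 6.55 deck tcp [-0.0411  0.0817  0.0308] yawerr(turn) -0.0017 F deck [0.04 0.42 0.07]
(-0.04, 0.081, 0.03) tool delta [0.0011 0.0007 0.0008]
```

Scaled: -0.004 m / 0.3 = -0.0133, -0.003 m / 0.3 = -0.01.

```bash
echo '{"rows": [[0,-0.0133,0,0,0],[0,-0.01,0,0,0],[0,-0.0067,0,0,0],[0,-0.0067,0,0,0],[0,-0.01,0,0,0]]}' > m.json && python3 nudge.py m.json; echo '{"rows": [[0,-0.0133,0,0,0],[0,-0.0133,0,0,0],[0,-0.0133,0,0,0],[0,-0.0133,0,0,0],[0,-0.0133,0,0,0]]}' > m.json && python3 nudge.py m.json; python3 -c "
from h import *
rel((-.14,.081,.03))"
```

```text
t: 7.05
tcp_pos: [0.5747, -0.0147, 0.0329]
ee_rot: [3.141, 0.051, 0.003]
force: [1.1, -0.1, 1.1]
grip_width: 0.0004
finger_force: 0.7
t: 7.55
tcp_pos: [0.5538, -0.0153, 0.0323]
ee_rot: [3.141, 0.051, 0.0]
force: [1.7, -1.3, 1.6]
grip_width: -0.0003
finger_force: 0.7
t 7.55 deck tcp [-0.0745  0.0804  0.0323] yawerr(turn) -0.003 F deck [ 1.67 -1.35  1.61]
(-0.14, 0.081, 0.03) tool delta [-0.0655 -0.0004  0.0023]
```

Scaled: -0.004 m / 0.3 = -0.0133, 0.001 m / 0.3 = 0.0033.

```bash
echo '{"rows": [[0,-0.0133,0,0,0],[0,-0.0133,0,0.0033,0],[0,-0.0133,0,0,0],[0,-0.0133,0,0,0],[0,-0.0133,0,0,0]]}' > m.json && python3 nudge.py m.json; echo '{"rows": [[0,-0.0133,0,0,0],[0,-0.0133,0,0,0],[0,-0.0133,0,0,0],[0,-0.0133,0,0,0],[0,-0.0133,0,0,0]]}' > m.json && python3 nudge.py m.json; echo '{"rows": [[0,-0.0133,0,0,0],[0,-0.0133,0,0,0],[0,-0.01,0,0,0],[0,-0.01,0,0,0],[0,-0.0067,0,0,0]]}' > m.json && python3 nudge.py m.json;python3 -c "
from h import *
rel((-.14,.081,.03))"
```

```text
t: 8.05
tcp_pos: [0.5337, -0.0159, 0.0311]
ee_rot: [3.141, 0.052, -0.0]
force: [1.8, -0.3, -1.2]
grip_width: 0.0
finger_force: 0.7
t: 8.55
tcp_pos: [0.5138, -0.0166, 0.0313]
ee_rot: [3.141, 0.051, -0.0]
force: [1.1, -0.7, -0.3]
grip_width: -0.0002
finger_force: 0.7
t: 9.05
tcp_pos: [0.4979, -0.0171, 0.0313]
ee_rot: [3.141, 0.052, 0.0]
force: [0.9, 0.1, -0.8]
grip_width: -0.0001
finger_force: 0.7
t 9.05 deck tcp [-0.1304  0.0807  0.0313] yawerr(turn) -0.0029 F deck [ 0.9   0.04 -0.82]
(-0.14, 0.081, 0.03) tool delta [-0.0096 -0.0003  0.0013]
```

Scaled: -0.002 m / 0.3 = -0.0067, -0.0015 m / 0.3 = -0.005.

```bash
echo '{"rows": [[0,-0.0067,0,0,0],[0,-0.0067,0,0,0],[0,-0.0067,0,0,0],[0,-0.005,0,0,0],[0,0,0,0,0]]}' > m.json && python3 nudge.py m.json; echo '{"rows": [[0,-0.005,0,0,0],[0,-0.0033,0,0,0],[0,-0.0033,0,0,0],[0,0,0,0,0]]}' > m.json && python3 nudge.py m.json;python3 -c "
from h import *
rel((-.14,.081,.03))"
```

```text
t: 9.55
tcp_pos: [0.4902, -0.0172, 0.0313]
ee_rot: [-3.141, -0.051, 0.001]
force: [0.4, -0.3, 0.4]
grip_width: -0.0
finger_force: 0.1
t: 9.95
tcp_pos: [0.4872, -0.0174, 0.0313]
ee_rot: [3.141, 0.052, 0.0]
force: [1.5, 1.1, -0.4]
grip_width: 0.0006
finger_force: 0.8
t 9.95 deck tcp [-0.1411  0.0808  0.0313] yawerr(turn) -0.0029 F deck [ 1.53  1.05 -0.44]
(-0.14, 0.081, 0.03) tool delta [ 0.0011 -0.0002  0.0013]
```

Scaled: -0.0015 m / 0.3 = -0.005.

```bash
echo '{"rows": [[0,-0.005,0,0,0],[0,-0.005,0,0,0],[0,0,0,0,0]]}' > m.json && python3 nudge.py m.json;python3 -c "
from h import *
rel()";  echo '{"rows": [[0,-0.005,0,0,0],[0,0,0,0,0]]}' > m.json && python3 nudge.py m.json;python3 -c "
from h import *
rel((-.14,.081,.03))"
```

```text
t: 10.25
tcp_pos: [0.4871, -0.0175, 0.0315]
ee_rot: [3.141, 0.05, 0.01]
force: [10.5, 2.6, -8.3]
grip_width: -0.0002
finger_force: 5.5
t 10.25 deck tcp [-0.1412  0.0806  0.0315] yawerr(turn) -0.0036 F deck [10.61  2.2  -8.29]
t: 10.45
tcp_pos: [0.4871, -0.0176, 0.0316]
ee_rot: [3.141, 0.05, 0.015]
force: [15.0, 4.9, -13.0]
grip_width: 0.0004
finger_force: 7.7
t 10.45 deck tcp [-0.1413  0.0806  0.0316] yawerr(turn) -0.0038 F deck [ 15.13   4.31 -12.96]
(-0.14, 0.081, 0.03) tool delta [ 0.0012 -0.0004  0.0017]
```

At the stop: the force rises to 15 N with no further motion. I back off from the lip, lift, and take a look.

Scaled: -0.045 m / 0.3 = -0.15, -0.035 m / 0.3 = -0.1167.

```bash
echo '{"rows": [[0,0.02,0,0,0],[0,0.0233,0,0,0],[0,0,0,-0.1,0],[0,0,0,-0.15,0],[0,0,0,-0.1167,0]]}' > m.json && python3 nudge.py m.json; echo '{"rows": [[0,0,0,0,0]]}' > m.json && python3 nudge.py m.json; python3 -c "
from h import *
rel((-.03,.242,.14),(-.03,.242,.03))
d=get_image('scene')
cv2.imwrite('pics/i.png',cv2.resize(d['image'][150:300,200:400,::-1],(800,600),interpolation=2))"
```

```text
t: 10.95
tcp_pos: [0.4954, -0.0172, 0.143]
ee_rot: [3.141, 0.051, -0.001]
force: [0.8, 0.4, -0.0]
grip_width: 0.0
finger_force: 0.0
t: 11.05
tcp_pos: [0.4981, -0.0176, 0.1458]
ee_rot: [3.139, 0.052, 0.013]
force: [0.2, -0.5, -0.9]
grip_width: 0.0002
finger_force: 0.0
t 11.05 deck tcp [-0.1303  0.0801  0.1458] yawerr(turn) -0.0028 F deck [ 0.15 -0.54 -0.9 ]
(-0.03, 0.242, 0.14) tool delta [ 0.0997 -0.1622  0.0063]
(-0.03, 0.242, 0.03) tool delta [ 0.0989 -0.1624  0.1163]
```

View pics/i.png

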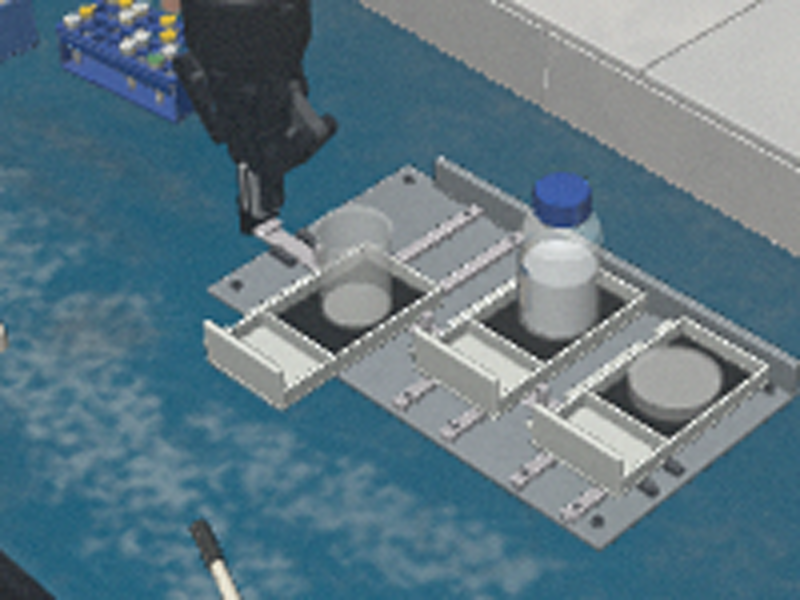

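The left tray is drawn out with its lip at (245,360) and the beaker standing at (355,270). The other trays are at home. Next I go to the outer side of the tab.

Scaled: -0.04 m / 0.3 = -0.1333, 0.024 m / 0.3 = 0.08.

```bash
echo '{"rows": [[0,0.08,-0.1333,0,0],[0,0.08,-0.1333,0,0],[0,0.08,-0.1333,0,0],[0,0.08,-0.1333,0,0],[0,0,0,0,0]]}' > m.json && python3 nudge.py m.json; echo '{"rows": [[0,0,0,0,0]]}' > m.json && python3 nudge.py m.json; python3 -c "
from h import *
rel((-.03,.242,.03))"
```

```text
t: 11.6
tcp_pos: [0.587, 0.1505, 0.139]
ee_rot: [-3.14, -0.058, 0.003]
force: [-0.4, 0.2, -0.9]
grip_width: 0.0001
finger_force: 0.0
t: 11.7
tcp_pos: [0.5853, 0.1466, 0.1391]
ee_rot: [3.14, 0.055, -0.006]
force: [0.6, -0.3, -0.2]
grip_width: -0.0001
finger_force: 0.0
t 11.7 deck tcp [-0.0373  0.2411  0.1391] yawerr(turn) -0.0009 F deck [ 0.57 -0.33 -0.21]
(-0.03, 0.242, 0.03) tool delta [ 0.0077 -0.001   0.1091]
```

Scaled: 0.04 m / 0.3 = 0.1333, 0.03 m / 0.3 = 0.1.

```bash
echo '{"rows": [[0,0.02,0,0.1,0],[0,0,0,0.1333,0],[0,0,0,0.0833,0],[0,0,0,0.04,0],[0,0,0,0,0]]}' > m.json && python3 nudge.py m.json; echo '{"rows": [[0,0,0.0167,0,0],[0,0,0.0167,0,0],[0,0,0.0167,0,0],[0,0,0.0133,0,0],[0,0,0.0133,0,0]]}' > m.json && python3 nudge.py m.json; python3 -c "
from h import *
rel()"; echo '{"rows": [[0,0,0.0133,0,0],[0,0,0.01,0,0],[0,0,0.01,0,0],[0,0,0,0,0]]}' > m.json && python3 nudge.py m.json; python3 -c "
from h import *
rel()"
```

```text
t: 12.2
tcp_pos: [0.5908, 0.1449, 0.0324]
ee_rot: [3.14, 0.049, -0.007]
force: [0.4, -0.4, 0.3]
grip_width: -0.0
finger_force: 0.0
t: 12.7
tcp_pos: [0.5936, 0.123, 0.0351]
ee_rot: [-3.141, -0.051, -0.002]
force: [1.1, 2.3, 1.9]
grip_width: 0.0004
finger_force: 1.1
t 12.7 deck tcp [-0.0298  0.2172  0.0351] yawerr(turn) -0.0033 F deck [1.23 2.26 1.89]
t: 13.1
tcp_pos: [0.5934, 0.1127, 0.0342]
ee_rot: [3.141, 0.051, -0.0]
force: [0.1, -0.2, 0.9]
grip_width: 0.0
finger_force: 0.0
t 13.1 deck tcp [-0.0304  0.2069  0.0342] yawerr(turn) -0.0032 F deck [ 0.08 -0.24  0.89]
```

Scaled: 0.002 m / 0.3 = 0.0067, 0.0015 m / 0.3 = 0.005.

```bash
echo '{"rows": [[0,0,0.0067,0,0],[0,0,0.005,0,0],[0,0,0.005,0,0],[0,0,0,0,0]]}' > m.json && python3 nudge.py m.json; python3 -c "
from h import *
rel()"; echo '{"rows": [[0,0,0.0067,0,0],[0,0,0.0033,0,0],[0,0,0,0,0]]}' > m.json && python3 nudge.py m.json; python3 -c "
from h import *
rel()"
```

```text
t: 13.5
tcp_pos: [0.5934, 0.1101, 0.0342]
ee_rot: [-3.138, -0.051, -0.0]
force: [0.4, 10.1, 0.9]
grip_width: 0.0001
finger_force: 5.1
t 13.5 deck tcp [-0.0305  0.2043  0.0342] yawerr(turn) -0.0032 F deck [ 0.76 10.1   0.91]
t: 13.8
tcp_pos: [0.5934, 0.1097, 0.0343]
ee_rot: [-3.135, -0.051, -0.001]
force: [0.8, 20.8, 0.4]
grip_width: 0.0001
finger_force: 10.5
t 13.8 deck tcp [-0.0305  0.204   0.0343] yawerr(turn) -0.003 F deck [ 1.58 20.71  0.37]
```

Scaled: -0.045 m / 0.3 = -0.15, -0.04 m / 0.3 = -0.1333.

```bash
echo '{"rows": [[0,0,-0.0333,0,0],[0,0,-0.04,0,0],[0,0,0,-0.1333,0],[0,0,0,-0.15,0],[0,0,0,-0.15,0]]}' > m.json && python3 nudge.py m.json; echo '{"rows": [[0,0,-0.1333,0,0],[0,0,-0.1333,0,0],[0,0,0,0,0],[0,0,0,0,0],[0,0,0,0,0]]}' > m.json && python3 nudge.py m.json; python3 -c "
from h import *
rel()
d=get_image('top')
cv2.imwrite('pics/j.png',cv2.resize(d['image'][140:350,140:400,::-1],(780,600),interpolation=2))"
```

```text
t: 14.3
tcp_pos: [0.5924, 0.1271, 0.1652]
ee_rot: [3.14, 0.052, -0.003]
force: [1.3, 0.1, -0.3]
grip_width: -0.0001
finger_force: 0.0
t: 14.8
tcp_pos: [0.5902, 0.2063, 0.1638]
ee_rot: [3.14, 0.051, -0.001]
force: [0.2, -1.2, -0.5]
grip_width: 0.0004
finger_force: 0.0
t 14.8 deck tcp [-0.0302  0.3006  0.1638] yawerr(turn) -0.0033 F deck [ 0.12 -1.21 -0.47]
```

View pics/j.png

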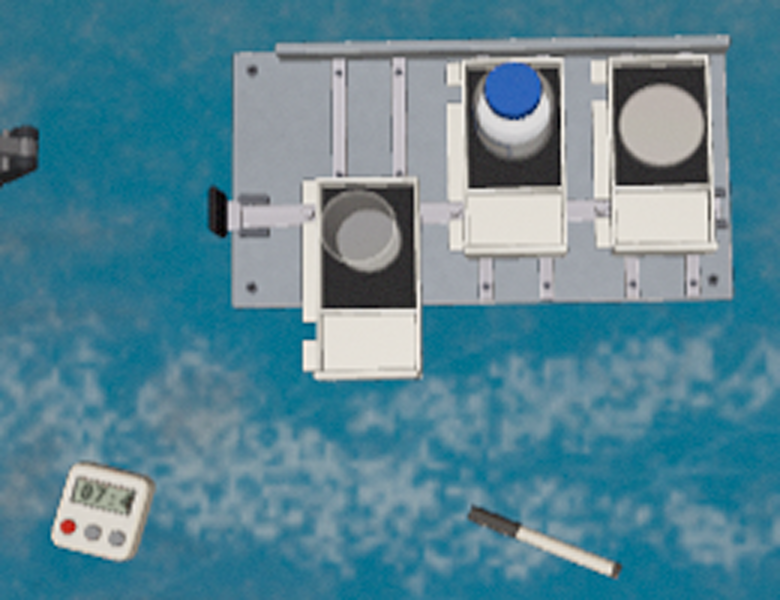

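The left tray is fully out with the beaker standing at (365,235). The pin at (308,213) is seated in the rear notch and the tab is back in at (217,212). The other ware, the timer and the marker haven't moved, so I hand in the job.

```bash
python3 -c "
from rig import bot, workorder, get_image, get_state
print(workorder.close_job())"
```

```text
the job is handed in; nothing more can be done
None
```

I drew the beaker's tray (the left one) out to its stop and pushed the locking slide fully in again; the beaker and other ware are still standing, the other two trays are home, and the job was handed in at about 15 s.

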